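# Nest the empty parts cups in the kit case and latch it

## Task

The amplifier is wired and its parts cups are empty: pack them away. Lift the case's lid, which has an orange tab, right open until it rests on its stop, stand all the cups from the bench in the round foam pocket as one stack, each nested fully home in the one below, in any order, then lower the lid and press it down until the catch snaps and holds it shut. Do not disturb the transformer, the solder spool, the capacitor or the screwdriver.

Things in the scene. Friction and masses are not known exactly. Their poses are not given: they have to be found in the camera images.
- case: Black hard case fixed on the bench, 240 along its x, 200 along its y, 142 high with lid. Walls 4; rim of the lower half at height 76. Origin: centre of underside, z up. Hinge along its +y side; catch and grab tab on its -y side. On the 5 thick floor lies grey foam, top at height 30, with one round pocket; beside it (+x) a green board flush in the foam.
- pocket (a point): Centre of the bottom of the round foam pocket, 30 towards -x from the middle of the case, 5 above the bench: the lowest cup's underside rests here. Pocket d 56, 25 deep. From it the case's walls are 86 away at -x, 96 at both y sides. Axes as the case. Under the shut lid there is 133 of height here, 7 more than five nested cups.
- lid (a joint): Lid angle, rad: 0 shut and caught, 1.75 open on its stop. Dark grey shell 240 x 200 x 66 deep, 0.4 kg, damped hinge: let go below 1.0 it sinks slowly, above 1.3 it settles on the stop. A spring catch on the -y side gives way to 9 N of lift at the tab (grip it firmly); when lowered the lid stays ajar on it at about 0.06 until pressed down with 6 N near that side, then snaps to 0.
- lid_hinge (a point): Point on the lid's hinge axis, middle of the case's +y side, at height 76. The axis runs along the case's x.
- lid_tab (a point): Middle of the lid's orange grab tab (pinch here across its width): 44 wide along the case's x, 12 thick, standing 36 out from the lid's -y face (this point is 18 out). When shut it lies 218 along -y and 40 up from the hinge, and the lid's top is 26 above it. It turns with the lid; axes as the case when shut.
- lid_press (a point): Point on the outside of the lid's top, 20 from its front (-y) edge, in the middle of its width; when shut 180 along -y and 66 up from the hinge. A place to press the lid down.
- cup1: Blue plastic parts cup, 50 high; all cups alike. Straight collar, outside d 64, inside d 56, from height 31 to the rim; below it a ledge and a body tapering from d 53 to a foot of d 38. 60 g. Starts upright. Origin: centre of underside. Nested, its ledge rests on the rim of the cup below, so it sits 19 higher, only its collar showing, with 1.5 play all round. Three to five cups are present.
- cup2: Yellow plastic parts cup, 50 high; all cups alike. Straight collar, outside d 64, inside d 56, from height 31 to the rim; below it a ledge and a body tapering from d 53 to a foot of d 38. 60 g. Starts upright. Origin: centre of underside. Nested, its ledge rests on the rim of the cup below, so it sits 19 higher, only its collar showing, with 1.5 play all round. Three to five cups are present.
- cup3: Red plastic parts cup, 50 high; all cups alike. Straight collar, outside d 64, inside d 56, from height 31 to the rim; below it a ledge and a body tapering from d 53 to a foot of d 38. 60 g. Starts upright. Origin: centre of underside. Nested, its ledge rests on the rim of the cup below, so it sits 19 higher, only its collar showing, with 1.5 play all round. Three to five cups are present.
- cup4: Blue plastic parts cup, 50 high; all cups alike. Straight collar, outside d 64, inside d 56, from height 31 to the rim; below it a ledge and a body tapering from d 53 to a foot of d 38. 60 g. Starts upright. Origin: centre of underside. Nested, its ledge rests on the rim of the cup below, so it sits 19 higher, only its collar showing, with 1.5 play all round. Three to five cups are present.
- cup5: Green plastic parts cup, 50 high; all cups alike. Straight collar, outside d 64, inside d 56, from height 31 to the rim; below it a ledge and a body tapering from d 53 to a foot of d 38. 60 g. Starts upright. Origin: centre of underside. Nested, its ledge rests on the rim of the cup below, so it sits 19 higher, only its collar showing, with 1.5 play all round. Three to five cups are present.
- transformer: Yellow ring-shaped mains transformer, diameter 110, height 62, 2 kg, lying flat. Origin: centre of the underside. Not part of the job.
- solder_spool: Spool of solder standing on its flange, diameter 60, height 50. Origin: centre of the underside. Not part of the job.
- capacitor: Blue can capacitor standing upright, diameter 51, height 81. Origin: centre of the underside. Not part of the job.
- screwdriver: Screwdriver with red handle, 200 long, 26 thick, lying on the bench along its own x. Origin: under its middle. Not part of the job.
Not all that is in view belongs to the job. There is more than one size of the cup5; the job needs the larger.

How it is judged (in metres and radians):
On the way, in this order (a step that is already met when the one before it is completed fails the run):
1. the lid is lifted open and rests on its stop (value of joint lid above 1.68 rad and velocity of joint lid between -0.1 and 0.1 rad/s), for 0.2 s.
2. all the cups stand nested as one stack in the foam pocket (((horizontal distance between cup1 and pocket below 0.012 m and z of cup1 in the frame of pocket between -0.004 and 0.004 m) or (horizontal distance between cup1 and cup2 below 0.004 m and z of cup1 in the frame of cup2 between 0.016 and 0.022 m) or (horizontal distance between cup1 and cup3 below 0.004 m and z of cup1 in the frame of cup3 between 0.016 and 0.022 m) or (horizontal distance between cup1 and cup4 below 0.004 m and z of cup1 in the frame of cup4 between 0.016 and 0.022 m) or (horizontal distance between cup1 and cup5 below 0.004 m and z of cup1 in the frame of cup5 between 0.016 and 0.022 m)) and ((horizontal distance between cup2 and pocket below 0.012 m and z of cup2 in the frame of pocket between -0.004 and 0.004 m) or (horizontal distance between cup2 and cup1 below 0.004 m and z of cup2 in the frame of cup1 between 0.016 and 0.022 m) or (horizontal distance between cup2 and cup3 below 0.004 m and z of cup2 in the frame of cup3 between 0.016 and 0.022 m) or (horizontal distance between cup2 and cup4 below 0.004 m and z of cup2 in the frame of cup4 between 0.016 and 0.022 m) or (horizontal distance between cup2 and cup5 below 0.004 m and z of cup2 in the frame of cup5 between 0.016 and 0.022 m)) and ((horizontal distance between cup3 and pocket below 0.012 m and z of cup3 in the frame of pocket between -0.004 and 0.004 m) or (horizontal distance between cup3 and cup1 below 0.004 m and z of cup3 in the frame of cup1 between 0.016 and 0.022 m) or (horizontal distance between cup3 and cup2 below 0.004 m and z of cup3 in the frame of cup2 between 0.016 and 0.022 m) or (horizontal distance between cup3 and cup4 below 0.004 m and z of cup3 in the frame of cup4 between 0.016 and 0.022 m) or (horizontal distance between cup3 and cup5 below 0.004 m and z of cup3 in the frame of cup5 between 0.016 and 0.022 m)) and ((horizontal distance between cup4 and pocket below 0.012 m and z of cup4 in the frame of pocket between -0.004 and 0.004 m) or (horizontal distance between cup4 and cup1 below 0.004 m and z of cup4 in the frame of cup1 between 0.016 and 0.022 m) or (horizontal distance between cup4 and cup2 below 0.004 m and z of cup4 in the frame of cup2 between 0.016 and 0.022 m) or (horizontal distance between cup4 and cup3 below 0.004 m and z of cup4 in the frame of cup3 between 0.016 and 0.022 m) or (horizontal distance between cup4 and cup5 below 0.004 m and z of cup4 in the frame of cup5 between 0.016 and 0.022 m)) and ((horizontal distance between cup5 and pocket below 0.012 m and z of cup5 in the frame of pocket between -0.004 and 0.004 m) or (horizontal distance between cup5 and cup1 below 0.004 m and z of cup5 in the frame of cup1 between 0.016 and 0.022 m) or (horizontal distance between cup5 and cup2 below 0.004 m and z of cup5 in the frame of cup2 between 0.016 and 0.022 m) or (horizontal distance between cup5 and cup3 below 0.004 m and z of cup5 in the frame of cup3 between 0.016 and 0.022 m) or (horizontal distance between cup5 and cup4 below 0.004 m and z of cup5 in the frame of cup4 between 0.016 and 0.022 m)) and horizontal distance between each of cup1, cup2, cup3, cup4, cup5 and pocket below 0.015 m and angle between each of cup1, cup2, cup3, cup4, cup5's own z axis and vertical below 0.06 rad and linear speed of each of cup1, cup2, cup3, cup4, cup5 below 0.02 m/s), for 0.2 s.
At the end, for the whole second after the job is handed in: All the cups stand upright (within 0.06 rad) as one stack in the foam pocket: the lowest on the pocket's bottom within 12 mm of its centre, every other one 19 mm (within 3 mm) above the cup it is nested in and within 4 mm of its axis; the lid is snapped shut (below 0.025 rad); all at rest (all of step 2 and value of joint lid below 0.025 rad); the robot touches nothing.
It fails at once if the transformer is moved by more than 30 mm (distance of transformer from where it was at the start of the episode above 0.03 m).
It fails at once if the solder spool is moved by more than 30 mm (distance of solder_spool from where it was at the start of the episode above 0.03 m).
It fails at once if the capacitor is moved by more than 30 mm (distance of capacitor from where it was at the start of the episode above 0.03 m).
It fails at once if the screwdriver is moved by more than 30 mm (distance of screwdriver from where it was at the start of the episode above 0.03 m).
Of cup1, cup2, cup3, cup4, cup5 only 3 to 5 are there at a start; the rules pass over those that are not, and their reading is None.
At some moment in a run one of cup1, cup2, cup3, cup4, cup5 may be knocked a few centimetres aside while the robot is not near it.
Once in a run the grip may slacken for a moment while it holds something.
It also fails if it takes over 210 s, if anything falls off the work surface, if the arm or the gripper's body presses on something with over 40 N, if the wrist force passes 120 N, or if a joint passes its speed limit or range.

## Robot

A 7-joint arm with a two-finger parallel gripper is mounted at the origin on the work surface. World frame = base frame: x ahead of the robot, y to its left, z up, the work surface at z = 0. Lengths are in mm, angles in rad, forces in N, time in s.
With the tool pointing down it reaches from about 400 to 875 mm from the base axis. Payload 6.5 kg.
Tool frame: the origin (TCP) lies between the finger pads; the fingertips stand 8 mm ahead of it and the grasp point (between the pads) lies 11 mm behind it; z points along the fingers, y is the line along which they close (so a half turn about z gives the same grasp; the last joint's range is limited). The gripper opens to 85 mm and grips with 20 to 120 N. Pads are 22 mm wide; open, the fingers measure 114 mm over their backs; the gripper's body (76 mm by 85 mm) begins 54 mm behind the grasp point. The pads swing forward as they close: fully open they stand 13 mm farther back than shut.
Start: joints at [-1.379, 0.536, -0.004, 1.538, 0.003, 1.067, -0.071], TCP at [165.715, 628.513, 239.29] pointing down, gripper open.
Joint ranges: [-2.7, 2.7], [-0.37, 2.16], [-1.27, 1.26], [0.24, 2.4], [-1.31, 4.45], [0.19, 1.91], [-2.76, 2.76]. Speed limits (rad/s): [2.39, 2.39, 3.14, 3.14, 3.14, 3.14, 3.14].

## Interface

Orientations are given as a unit quaternion [w, x, y, z].
In Python, from plant import arm, get_image, order gives the robot as it stands.
- The arm moves only by the shell command python3 -m inch 'ROWS' [OPENING] [FORCE]. ROWS is JSON, a list of rows, each a list of 6 numbers: the shift along the world's x, y, z each as a share of 0.1 m, from -1 to 1, then the turn, a rotation vector about the world's x, y, z each as a share of 90 degrees, from -1 to 1. In form: [[tx, ty, tz, ax, ay, az], ...]. A call has 1 to 20 rows; each row is the pose to reach, as a shift and turn from the pose commanded when the call began; what a row does not reach only later rows make up. A row lasts 1/10 s, in which the tool goes at most 50 mm and 8.59 degrees, less where a joint would pass 70% of its speed; a pose out of reach is approached as far as the arm can. A call with a number of a shift or a turn outside -1 to 1 is refused whole. A call with a gripper value outside its range is refused whole. OPENING is the opening, from 0 (shut) to 1 (fully open), set as the call begins (- or left out, the last holds). The fingers move at their own pace and stop on an object; FORCE is the grip in N (left out, the last holds). Time passes only in rows, so rows that repeat a pose let the fingers close. It gives the time, the measured TCP pose, the force, the opening and the grip force at its end, in the units of the state.
- arm.sense(): the state, without advancing time (a new reading comes with each control period).
- get_image(name): name is "side" or "top"; returns a dict with "pixels" (480x640x3 uint8, red, green, blue), "vertical_fov" (degrees; the focal length in pixels is half the picture's height over the tangent of half this angle, whatever the lens; pixels are square), "cx", "cy" (the principal point, pixels), "eye" and "orientation" of the camera in the world. Camera axes: x right, y up, looking along -z (the intrinsics and any distortion apply to the point x, -y, -z); pixel columns grow to the right and rows downward; lengths in mm; the calibration is good to about 2 mm. A picture is of the moment at which its call begins. There is no depth.
- order.sign_off(): hands the job in; it is judged then, once.
The state is a dict: "time_s": time; "joints": joint angles; "joint_velocities": joint speeds; "effort": joint torques, N m; "eef_pos": TCP position; "tool_rot": TCP orientation; "ft_force": force on the tool from outside, world axes, zero at the start; "ft_torque": the same for the moment, N m; "gripper_width": finger opening in mm; "gripper_force": force on a finger pad.
Only numpy, scipy, OpenCV 4.12 (cv2) and the standard library are available. Lean on these libraries where they do the work, as an engineer would, in place of code of your own. Each camera call takes 0.05 s, during which the arm holds its last target. There are 200 camera calls.

## Working session

There is one attempt and no reset: what is moved stays moved. The work goes in short steps, Python scripts to look and compute and a shell command to move; the robot and the scene stay as the last step left them, time stands still between calls to the robot, and variables do not carry over. Pictures are saved under pics/ and viewed, at most 14 in all, crops included, and the job is handed in when it is done.

```bash
ls; mkdir -p pics
python3 - <<'E'
from plant import arm,get_image
import cv2
for n in("top","side"):
    d=get_image(n); cv2.imwrite(f"pics/{n}0.png",d["pixels"][:,:,::-1]); print({k:v for k,v in d.items() if k!="pixels"})
print(arm.sense())
E
```

```text
pics
{'vertical_fov': 56.45191370893271, 'cx': 320.80016809721644, 'cy': 240.88001893536546, 'eye': array([454.35505384, -40.18772485, 926.67865137]), 'orientation': array([-0.7038574 , -0.02871506,  0.05360631,  0.70773341])}
{'vertical_fov': 57.4604998649861, 'cx': 325.25317349769034, 'cy': 237.4185524555937, 'eye': array([ 179.91609106, -491.78058272,  749.1418071 ]), 'orientation': array([ 0.87697375,  0.34458461, -0.12908211, -0.3090571 ])}
{'time_s': 0.1, 'joints': array([-1.37922834,  0.53712718, -0.00443138,  1.53878816,  0.00258898,
        1.06728485, -0.07119485]), 'joint_velocities': array([-0.00095435, -0.00088485,  0.00077676, -0.00356397, -0.00115634,
       -0.00093591, -0.00015907]), 'effort': array([ 2.58844782e-03, -5.84556055e+01,  1.05196808e+00, -2.59771872e+01,
        1.26586042e-02,  4.61585470e-03, -1.21318840e-05]), 'eef_pos': array([165.57055847, 627.97536409, 238.47152019]), 'tool_rot': array([-4.70175013e-05,  1.28495031e-01,  9.91709829e-01, -7.99518602e-04]), 'ft_force': array([-0.2436149 , -0.0869424 , -0.53262689]), 'ft_torque': array([-0.01042564,  0.00183843,  0.03374862]), 'gripper_force': 0.0, 'gripper_width': 85.36089006668047}
```

View pics/top0.png

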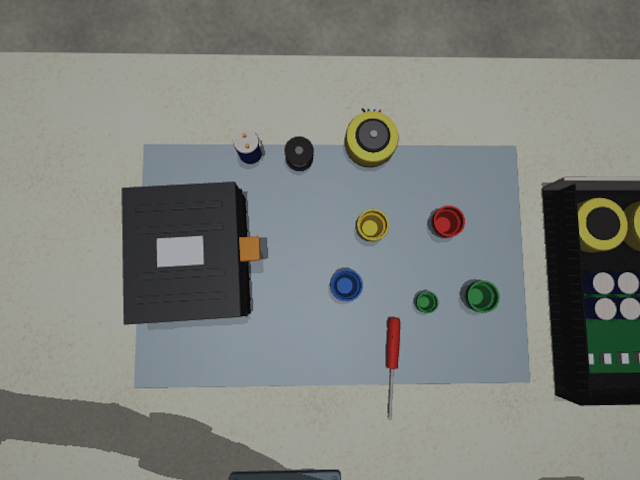

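View pics/side0.png

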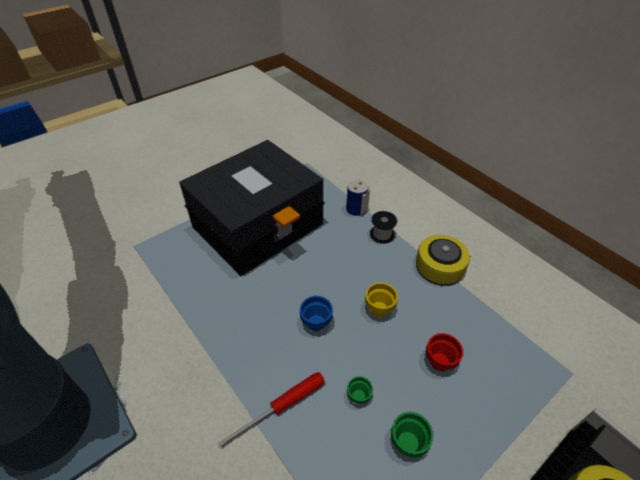

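The top view shows four job cups: blue (346,285), yellow (372,225), red (448,221) and large green (481,296). There is also a small green decoy at (426,301). The case is on the left with its tab at (250,248) pointing image right, which is world -y. I'll fit the poses by silhouette.

```bash
cat > h.py <<'E'
import numpy as np, cv2
from plant import arm,get_image
from scipy.spatial.transform import Rotation as R
from scipy.optimize import minimize
def cam(n):
    d=get_image(n); d["f"]=240/np.tan(np.radians(d["vertical_fov"]/2)); q=d["orientation"]
    d["M"]=R.from_quat([q[1],q[2],q[3],q[0]]).as_matrix(); d["hsv"]=cv2.cvtColor(d["pixels"],cv2.COLOR_RGB2HSV); return d
def proj(d,P):
    p=(np.atleast_2d(P)-d["eye"])@d["M"]; return np.c_[d["cx"]+d["f"]*p[:,0]/-p[:,2], d["cy"]+d["f"]*p[:,1]/p[:,2]]
def ray(d,u,v,z):
    r=d["M"]@np.array([(u-d["cx"])/d["f"],-(v-d["cy"])/d["f"],-1]); return d["eye"]+r*(z-d["eye"][2])/r[2]
T=np.linspace(0,2*np.pi,60)
def ring(r,z): return np.c_[r*np.cos(T),r*np.sin(T),0*T+z]
CUP=np.vstack([ring(32,50),ring(32,31),ring(26.5,31),ring(19,0)])
def box(x0,x1,y0,y1,z0,z1): return np.array([[a,b,c] for a in(x0,x1) for b in(y0,y1) for c in(z0,z1)],float)
S=4
def hullmask(pts,o,n):
    m=np.zeros((n[1],n[0]),np.uint8); h=cv2.convexHull(((pts-o)*S*16).astype(np.int32)); cv2.fillConvexPoly(m,h,255,cv2.LINE_AA,4); return m
def blob(d,mask,seed):
    n,l,st,c=cv2.connectedComponentsWithStats(mask.astype(np.uint8)); k=[i for i in range(1,n) if st[i,4]>25]
    i=min(k,key=lambda i:np.hypot(*(c[i]-seed))); pts=cv2.findContours((l==i).astype(np.uint8),0,1)[0][0][:,0]; return l==i,c[i]
def fit(model,views,x0,steps):
    """views: list of (d, boolean mask); x=(x,y[,yaw])"""
    tg=[]
    for d,m in views:
        ys,xs=np.nonzero(m); pts=np.vstack([np.c_[xs,ys]+e for e in([-.5,-.5],[.5,.5],[.5,-.5],[-.5,.5])])
        o=pts.min(0)-25; n=((pts.max(0)+25-o)*S).astype(int); tg.append((d,o,n,hullmask(pts,o,n)/255.))
    def cost(x):
        Rz=R.from_euler("z",x[2] if len(x)>2 else 0).as_matrix(); P=model@Rz.T+[x[0],x[1],x[3] if len(x)>3 else 0]
        return sum(np.abs(hullmask(proj(d,P),o,n)/255.-t).sum()/t.sum() for d,o,n,t in tg)
    sim=np.vstack([x0]+[np.array(x0)+np.eye(len(x0))[i]*steps[i] for i in range(len(x0))])
    r=minimize(cost,x0,method="Nelder-Mead",options=dict(initial_simplex=sim,maxiter=300,xatol=.01,fatol=1e-5)); return r.x,r.fun
COL=dict(blue=(100,130),yellow=(20,35),red=(172,8),green=(50,80),orange=(9,19))
def cmask(d,c):
    h,s,v=cv2.split(d["hsv"]); a,b=COL[c]; m=(h>=a)&(h<=b) if a<b else (h>=a)|(h<=b); return m&(s>130)&(v>35)
def cup(c,ds,x0,z=0):
    vs=[(d,blob(d,cmask(d,c),proj(d,[[x0[0],x0[1],z+30]])[0])[0]) for d in ds]
    return [fit(CUP+[0,0,z],[v],x0,[15,15]) for v in vs]+[fit(CUP+[0,0,z],vs,x0,[15,15])]
E
python3 - <<'E'
from h import *
np.set_printoptions(precision=1,suppress=True)
t,s=cam("top"),cam("side")
for c,u,v in(("blue",346,285),("yellow",372,225),("red",448,221),("green",481,296)):
    p=ray(t,u,v,45); print(c,p[:2],[ (r[0],round(r[1],3)) for r in cup(c,(t,s),p[:2])])
p=ray(t,426,301,25);print("small green",p, "spool",ray(t,299,150,50)[:2],"transf",ray(t,373,135,62)[:2],"cap",ray(t,247,137,81)[:2],"driver",ray(t,393,318,20)[:2],ray(t,390,418,5)[:2])
hy=ray(t,250,248,122); print("tab ray",hy)
tab=box(-22,22,-236,-200,34,46)+[0,0,76]
x0=[hy[0],hy[1]+218,0.0]
vs=[(d,blob(d,cmask(d,"orange"),proj(d,hy)[0])[0]) for d in(t,s)]
print([m.sum() for d,m in vs])
print("hinge by tab",fit(tab,vs,x0,[10,10,.1]))
case=box(-120,120,-200,0,0,142)
vc=[]
for d in(t,s):
    m=(d["hsv"][:,:,2]<62)
    m,c=blob(d,m,proj(d,[x0[0],x0[1]-100,140])[0]); vc.append((d,m)); ys,xs=np.nonzero(m); print(m.sum(),xs.min(),xs.max(),ys.min(),ys.max())
for k in((0,),(1,),(0,1)):
    print("hinge by case",fit(case,[vc[i] for i in k],x0,[10,10,.1]))
E
```

```text
blue [ 469.9 -120.6] [(array([ 470.6, -120.6]), np.float64(0.019)), (array([ 469.9, -121.7]), np.float64(0.031)), (array([ 470.5, -120.8]), np.float64(0.061))]
yellow [ 589.2 -174.5] [(array([ 589.9, -175.7]), np.float64(0.035)), (array([ 590.4, -175.9]), np.float64(0.024)), (array([ 590.2, -175.8]), np.float64(0.061))]
red [ 597.  -328.7] [(array([ 597.1, -329.7]), np.float64(0.04)), (array([ 597.7, -330.4]), np.float64(0.025)), (array([ 597.4, -330.1]), np.float64(0.068))]
green [ 446.3 -388.7] [(array([ 446.1, -392.4]), np.float64(0.126)), (array([ 446.4, -392.9]), np.float64(0.032)), (array([ 446.5, -392.9]), np.float64(0.158))]
small green [ 437.  -283.7   25. ] spool [741.9 -28.8] transf [ 769.7 -177.8] cap [757.4  71.9] driver [ 403.6 -216.9] [ 205.9 -208.6]
tab ray [536.   58.7 122. ]
[np.int64(499), np.int64(369)]
hinge by tab (array([537.8, 279.1,  -0. ]), np.float64(0.14966702232220477))
14817 122 250 182 323
11548 180 323 140 275
hinge by case (array([523.3, 276.5,   0.1]), np.float64(0.0082343976620575))
hinge by case (array([521.8, 274.8,   0.1]), np.float64(0.042173136072290285))
hinge by case (array([522.7, 276.1,   0.1]), np.float64(0.05476113999902259))
```

```bash
python3 - <<'E'
from h import *
np.set_printoptions(precision=4,suppress=True)
t=cam("top");s=cam("side");vc=[]
for d in(t,s): vc.append((d,blob(d,d["hsv"][:,:,2]<62,proj(d,[530,176,140])[0])[0]))
x,_=fit(box(-120,120,-200,0,0,142),vc,[523,276,.07],[8,8,.05]);print(x)
tab=box(-22,22,-236,-200,34,46)+[0,0,76]
vs=[(d,blob(d,cmask(d,"orange"),proj(d,[538,59,116])[0])[0]) for d in(t,s)]
for v in vs: print(v[1].sum(), fit(tab,[v],x[:2],[8,8])[0])
Rz=R.from_euler("z",x[2]).as_matrix()
for n,p in dict(tab=(0,-218,116),grip=(0,-224,120),pocket=(-30,-100,5),press=(0,-180,142)).items(): print(n,Rz@p+[x[0],x[1],0])
c=cup("green",(t,s),[446,-390]);print(c)
cv2.imwrite("pics/z1.png",cv2.resize(np.hstack([t["pixels"][170:330,230:390],t["pixels"][220:380,400:560]]),None,fx=2.5,fy=2.5,interpolation=2)[:,:,::-1])
E
(for i in 1 2 3 4 5 6; do :; done)
python3 -m inch '[[0.5,-0.4,0,0,0,-0.06],[0.6,-0.95,0,0,0,-0.13],[0.6,-0.95,0,0,0,-0.13]]' 1 60
python3 -m inch '[[0.3,-0.45,0,0,0,-0.06],[0.62,-0.95,0,0,0,-0.13],[0.62,-0.95,0,0,0,-0.13]]' | tail -3
```

```text
[522.6422 276.3076   0.058 ]
498 [535.6274 278.9456]
373 [536.2496 279.2688]
tab [535.2805  58.6743 116.    ]
grip [535.6284  52.6844 120.    ]
pocket [498.4901 174.7366   5.    ]
press [533.0775  96.6104 142.    ]
[(array([ 446.6583, -391.4129]), np.float64(0.11830608244484385)), (array([ 446.4111, -392.9273]), np.float64(0.031098038565356492)), (array([ 446.5558, -392.9523]), np.float64(0.15015261139491173))]
time_s: 0.6
eef_pos: [229.3, 528.6, 238.9]
tool_rot: [0.001, 0.233, 0.972, -0.002]
ft_force: [1.4, 0.5, 0.1]
gripper_width: 85.5
gripper_force: 0.0
ft_force: [0.1, 0.4, -0.7]
gripper_width: 85.4
gripper_force: 0.0
```

View pics/z1.png

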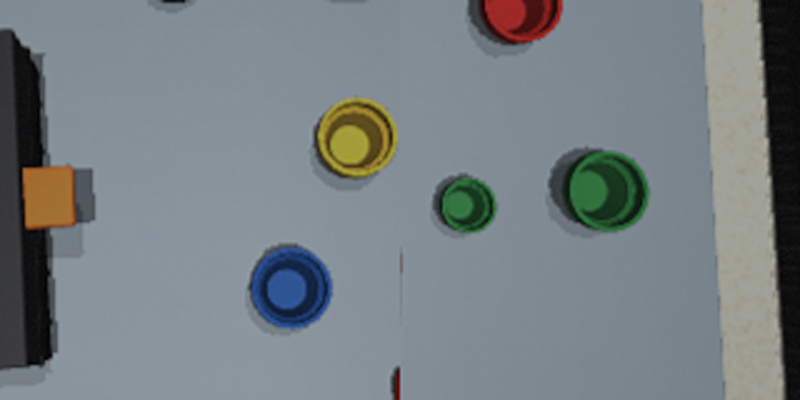

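The crop confirms the fits. The tab spans about columns 24–75 and rows 166–228 of the crop, and the blue, yellow and big green cups are upright where the fit put them.

```bash
for i in 1 2 3 4; do python3 -m inch '[[0.3,-0.45,0,0,0,-0.06],[0.61,-0.95,0,0,0,-0.135],[0.61,-0.95,0,0,0,-0.135]]' >/dev/null; done; python3 -m inch '[[0,0,0,0,0,0],[0,0,0,0,0,0],[0,0,0,0,0,0]]'; python3 -c "from plant import arm;s=arm.sense();print(s['joints'],s['ft_force'])"
```

```text
time_s: 2.4
eef_pos: [531.0, 60.9, 239.0]
tool_rot: [-0.001, 0.685, 0.728, 0.0]
ft_force: [-0.4, 0.0, 0.8]
gripper_width: 85.8
gripper_force: 0.0
[-0.58204327  0.36506403  0.48507751  1.86731348 -0.20616692  0.95916897
  0.0557272 ] [-0.40067192  0.04611018  0.76914166]
```

```bash
python3 -m inch '[[0.05,-0.07,-0.3,0,0,0],[0.05,-0.07,-0.6,0,0,0],[0.05,-0.07,-0.9,0,0,0],[0.05,-0.07,-0.9,0,0,0]]' >/dev/null; python3 -m inch '[[0,0,-0.2,0,0,0],[0,0,-0.4,0,0,0],[0,0,-0.4,0,0,0],[0,0,-0.4,0,0,0]]'; python3 -m inch '[[0,0,0,0,0,0],[0,0,0,0,0,0],[0,0,0,0,0,0],[0,0,0,0,0,0],[0,0,0,0,0,0],[0,0,0,0,0,0],[0,0,0,0,0,0],[0,0,0,0,0,0]]' 0 80
python3 - <<'E'
import numpy as np
# path of grip point relative shifts, hinge (.,277.5,76), r from (-224,+44)
for th in np.arange(0,1.56,.1):
    y=-224;z=42; c,s=np.cos(th),np.sin(th); Y=y*c+z*s-y; Z=-y*s+z*c-z; print(round(th,2), round(Y/100,2), round(Z/100,2))
E
```

```text
time_s: 3.2
eef_pos: [537.2, 52.3, 110.5]
tool_rot: [0.0, 0.686, 0.727, 0.0]
ft_force: [-0.2, 0.8, 0.3]
gripper_width: 85.3
gripper_force: 0.0
time_s: 4.0
eef_pos: [535.8, 51.6, 110.4]
tool_rot: [-0.001, 0.687, 0.727, -0.0]
ft_force: [-7.1, 0.3, 14.4]
gripper_width: 42.2
gripper_force: 79.7
0.0 0.0 0.0
0.1 0.05 0.22
0.2 0.13 0.44
0.3 0.22 0.64
0.4 0.34 0.84
0.5 0.48 1.02
0.6 0.63 1.19
0.7 0.8 1.34
0.8 0.98 1.48
0.9 1.18 1.6
1.0 1.38 1.69
1.1 1.6 1.77
1.2 1.82 1.82
1.3 2.05 1.85
1.4 2.27 1.86
1.5 2.5 1.84
```

```bash
python3 -m inch '[[0,0.02,0.11,0,0,0],[0,0.05,0.22,0,0,0],[0,0.09,0.33,0,0,0],[-0.01,0.13,0.44,0,0,0],[-0.01,0.17,0.54,0,0,0],[-0.01,0.22,0.64,0,0,0],[-0.02,0.28,0.74,0,0,0],[-0.02,0.34,0.84,0,0,0],[-0.02,0.34,0.84,0,0,0]]'
python3 - <<'E'
from h import *
t=cam("top");s=cam("side");cv2.imwrite("pics/l1.png",np.hstack([t["pixels"][100:400,50:350],s["pixels"][50:350,100:400]])[:,:,::-1])
E
```

```text
time_s: 4.9
eef_pos: [533.5, 89.9, 194.2]
tool_rot: [-0.002, 0.686, 0.727, 0.001]
ft_force: [-1.9, 9.2, -9.9]
gripper_width: 41.8
gripper_force: 86.4
```

View pics/l1.png

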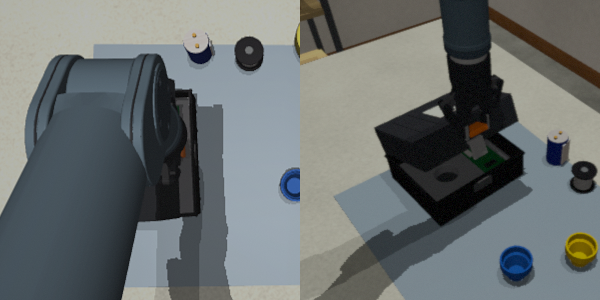

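The side view shows the lid lifted about 0.4 rad with the tab still held, and the open pocket and board visible. Continuing along the arc.

```bash
python3 -m inch '[[0,0.07,0.09,0,0,0],[-0.01,0.14,0.18,0,0,0],[-0.01,0.22,0.27,0,0,0],[-0.02,0.29,0.35,0,0,0],[-0.02,0.38,0.43,0,0,0],[-0.03,0.46,0.5,0,0,0],[-0.03,0.55,0.57,0,0,0],[-0.04,0.64,0.64,0,0,0],[-0.04,0.74,0.7,0,0,0],[-0.05,0.84,0.76,0,0,0],[-0.05,0.84,0.76,0,0,0]]'
python3 -m inch '[[-0.01,0.1,0.05,0,0,0],[-0.01,0.2,0.09,0,0,0],[-0.02,0.31,0.13,0,0,0],[-0.02,0.42,0.17,0,0,0],[-0.03,0.53,0.2,0,0,0],[-0.04,0.64,0.22,0,0,0],[-0.04,0.75,0.24,0,0,0],[-0.05,0.87,0.25,0,0,0],[-0.06,0.98,0.26,0,0,0],[-0.06,0.98,0.26,0,0,0]]';  python3 - <<'E'
from h import *
t=cam("top");s=cam("side");cv2.imwrite("pics/l2.png",np.hstack([t["pixels"][100:400,50:350],s["pixels"][50:350,100:400]])[:,:,::-1])
E
```

```text
time_s: 6.1
eef_pos: [528.5, 174.7, 268.5]
tool_rot: [-0.001, 0.685, 0.729, 0.001]
ft_force: [2.8, 10.5, -22.4]
gripper_width: 41.7
gripper_force: 83.7
time_s: 7.1
eef_pos: [523.3, 268.8, 295.8]
tool_rot: [-0.0, 0.687, 0.727, -0.0]
ft_force: [-5.2, -0.5, -10.0]
gripper_width: 40.0
gripper_force: 82.5
```

View pics/l2.png

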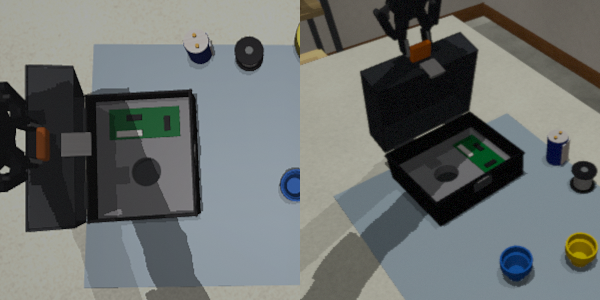

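The lid stands at about 1.35 rad with the tab in the gripper. The pocket shows in the top image near (196,271). I'll push a little further, release and lift off.

```bash
python3 -m inch '[[-0.01,0.12,0,0,0,0],[-0.01,0.24,-0.01,0,0,0],[-0.02,0.36,-0.02,0,0,0],[-0.02,0.48,-0.05,0,0,0],[-0.02,0.48,-0.05,0,0,0]]' ; python3 -m inch '[[0,0,0,0,0,0],[0,0,0,0,0,0],[0,0,0,0,0,0],[0,0,0,0,0,0],[0,0,0.3,0,0,0],[0,0,0.6,0,0,0],[0,0,0.8,0,0,0],[0,0,0.8,0,0,0],[0,0,0.8,0,0,0]]' 1 60; for i in 1 2 3; do python3 -m inch '[[0,-0.45,0,0,0,0],[0,-0.95,-0.2,0,0,0],[0,-0.95,-0.2,0,0,0]]' >/dev/null; done;  python3 - <<'E'
from h import *
print(arm.sense()["eef_pos"])
t=cam("top");s=cam("side");cv2.imwrite("pics/l3.png",np.hstack([cv2.resize(t["pixels"][200:350,110:260],None,fx=2,fy=2,interpolation=2),s["pixels"][50:350,100:400]])[:,:,::-1])
E
```

```text
time_s: 7.7
eef_pos: [523.7, 318.0, 292.6]
tool_rot: [0.001, 0.686, 0.727, 0.003]
ft_force: [-0.2, 1.2, 1.1]
gripper_width: 13.7
gripper_force: 0.5
time_s: 8.6
eef_pos: [521.8, 315.2, 370.1]
tool_rot: [0.0, 0.687, 0.727, 0.0]
ft_force: [0.2, 0.2, -0.2]
gripper_width: 85.4
gripper_force: 0.0
[519.70911914  23.9314875  308.06641459]
```

View pics/l3.png

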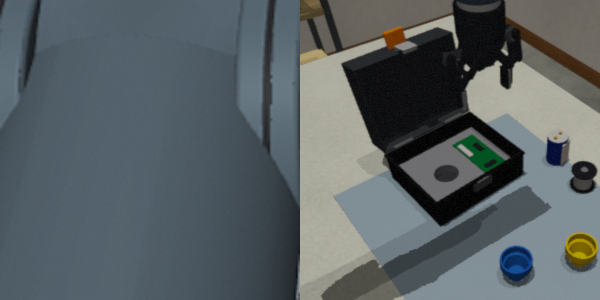

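The lid rests well past vertical on its stop. Next is the blue cup.

```bash
python3 -m inch '[[-0.25,-0.4,-0.3,0,0,0],[-0.5,-0.8,-0.6,0,0,0],[-0.5,-0.8,-1,0,0,0],[-0.5,-0.8,-1,0,0,0]]' 1 40 >/dev/null; python3 -m inch '[[0,-0.4,-0.3,0,0,0],[0,-0.65,-0.7,0,0,0],[0,-0.65,-0.9,0,0,0],[0,-0.65,-0.9,0,0,0],[0,-0.65,-0.9,0,0,0]]'
python3 - <<'E'
from h import *
s=cam("side"); p=arm.sense()["eef_pos"];print(p,"to go",np.array([470.5,-121.,28])-p); print([r for r in cup("blue",(s,),[470,-121])])
E
```

```text
time_s: 10.5
eef_pos: [473.5, -112.7, 121.4]
tool_rot: [0.0, 0.686, 0.728, 0.001]
ft_force: [0.1, -0.3, 0.6]
gripper_width: 85.3
gripper_force: 0.0
[ 473.78404553 -112.92251687  121.85526175] to go [ -3.28404553  -8.07748313 -93.85526175]
[(array([ 470.34424719, -121.53271607]), np.float64(0.026708927920429153)), (array([ 470.34424719, -121.53271607]), np.float64(0.026708927920429153))]
```

```bash
python3 -m inch '[[-0.03,-0.08,-0.3,0,0,0],[-0.03,-0.08,-0.6,0,0,0],[-0.03,-0.08,-0.8,0,0,0],[-0.03,-0.08,-0.94,0,0,0],[-0.03,-0.08,-0.94,0,0,0],[-0.03,-0.08,-0.94,0,0,0]]'; python3 -m inch '[[0,0,0,0,0,0],[0,0,0,0,0,0],[0,0,0,0,0,0],[0,0,0,0,0,0],[0,0,0,0,0,0],[0,0,0,0,0,0]]' 0 40;  python3 -m inch '[[0,0,0.3,0,0,0],[0,0,0.6,0,0,0],[0,0,0.9,0,0,0],[0,0,0.9,0,0,0],[0,0,0.9,0,0,0]]'
python3 - <<'E'
from h import *
t=cam("top"); s=cam("side"); cv2.imwrite("pics/c1.png",np.hstack([cv2.resize(t["pixels"][200:350,110:260],None,fx=2,fy=2,interpolation=2),cv2.resize(s["pixels"][220:370,220:370],None,fx=2,fy=2,interpolation=2)])[:,:,::-1])
E
```

```text
time_s: 11.15
eef_pos: [469.8, -122.2, 27.3]
tool_rot: [0.001, 0.687, 0.727, 0.001]
ft_force: [0.0, 0.3, 0.0]
gripper_width: 85.0
gripper_force: 0.0
time_s: 11.75
eef_pos: [469.7, -122.5, 27.9]
tool_rot: [0.001, 0.687, 0.727, 0.001]
ft_force: [-2.7, 1.2, 12.7]
gripper_width: 63.9
gripper_force: 40.7
time_s: 12.25
eef_pos: [469.3, -122.2, 117.0]
tool_rot: [0.001, 0.687, 0.727, 0.001]
ft_force: [0.6, -0.3, -1.1]
gripper_width: 63.5
gripper_force: 44.2
```

View pics/c1.png

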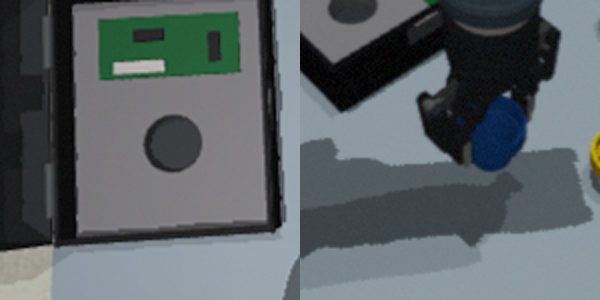

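The pocket is an ellipse centred at top pixel (196.5,271.5). The blue cup is held, but I can't tell whether it is tilted, so I'll take a closer look.

Run:
```python
from h import *
t=cam("top"); s=cam("side"); print("pocket",ray(t,196.5,271.5,30), arm.sense()["eef_pos"])
g=cv2.cvtColor(t["pixels"],cv2.COLOR_RGB2GRAY); m=g[250:295,175:220]; print(np.median(m), m.min(), m.max())
mm=blob(t,(g<95)&(np.indices(g.shape)[0]>252)&(np.indices(g.shape)[0]<290)&(np.indices(g.shape)[1]>178)&(np.indices(g.shape)[1]<216),[196.5,271.5]);print(mm[1],mm[0].sum()); print(ray(t,*mm[1],30), fit(ring(28,30),[(t,mm[0])],[499,175],[8,8]))
p=proj(s,[[470,-121,100]])[0].astype(int);print(p)
i=s["pixels"][p[1]-55:p[1]+55,p[0]-60:p[0]+60]; cv2.imwrite("pics/c2.png",cv2.resize(cv2.convertScaleAbs(i,alpha=1.8),None,fx=5,fy=5,interpolation=2)[:,:,::-1])
```

```text
pocket [498.89352326 175.1484381   30.        ] [ 467.92796513 -122.29688225  115.40423115]
124.0 29 131
[195.91666667 271.23214286] 672
[499.43143861 176.30908326  30.        ] (array([499.21580593, 176.43434777]), np.float64(0.10319778931730521))
[315 292]
```

View pics/c2.png

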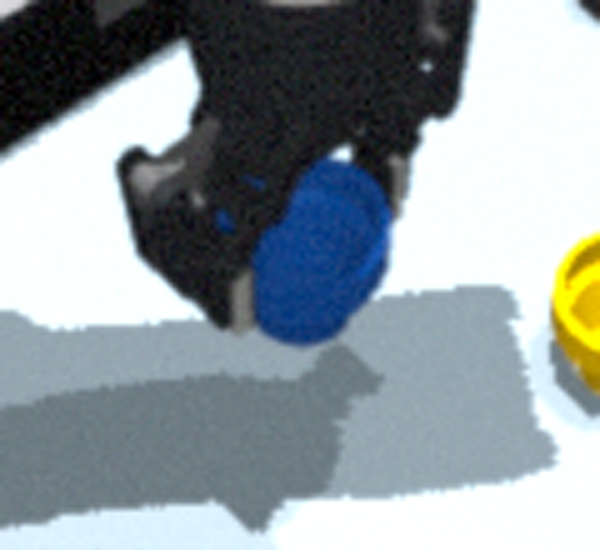

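Run:
```python
from h import *
s=cam("side"); e=arm.sense(); print(e["gripper_width"],e["gripper_force"],e["ft_force"],e["ft_torque"])
m=blob(s,cmask(s,"blue"),[315,292])[0]; print(m.sum())
c=[467.9,-122.3,115.4-28]
best=[]
for z in(-8,0,8):
  for a in np.arange(-180,180,15):
    Rm=R.from_euler("xz",[a,3.4],degrees=True).as_matrix(); g=np.array([0,0,42.])
    P=(CUP-g)@Rm.T+g+c+[0,0,z]; pr=proj(s,P); 
    M=np.zeros((480,640),np.uint8); cv2.fillConvexPoly(M,cv2.convexHull(pr.astype(np.float32)).astype(np.int32),1)
    best.append(((m&(M==0)).sum(),(M.astype(bool)&~m).sum(),z,a))
best.sort(key=lambda b:b[0]*3+b[1]); print(best[:6]); print([b for b in best if b[3]==0])
i=s["pixels"][237:347,255:375].copy(); i=cv2.resize(cv2.convertScaleAbs(i,alpha=1.8),None,fx=5,fy=5,interpolation=2)
for r,z,col in((32,50,(255,0,0)),(32,31,(255,160,0)),(19,0,(0,200,0))):
    q=((proj(s,ring(r,z)+c)-[255,237]+.5)*5).astype(np.int32); cv2.polylines(i,[q],True,col,1)
cv2.imwrite("pics/c3.png",i[:,:,::-1])
```

```text
63.727247665889536 44.16689336299896 [-0.76708946 -0.83376914 -0.69752395] [-0.02120713  0.00598448  0.02060909]
753
[(np.int64(8), np.int64(363), 0, np.int64(-75)), (np.int64(18), np.int64(372), 8, np.int64(-45)), (np.int64(47), np.int64(288), 8, np.int64(-60)), (np.int64(6), np.int64(418), -8, np.int64(-150)), (np.int64(1), np.int64(438), 0, np.int64(0)), (np.int64(33), np.int64(364), 0, np.int64(-45))]
[(np.int64(1), np.int64(438), 0, np.int64(0)), (np.int64(32), np.int64(452), -8, np.int64(0)), (np.int64(26), np.int64(483), 8, np.int64(0))]
```

View pics/c3.png

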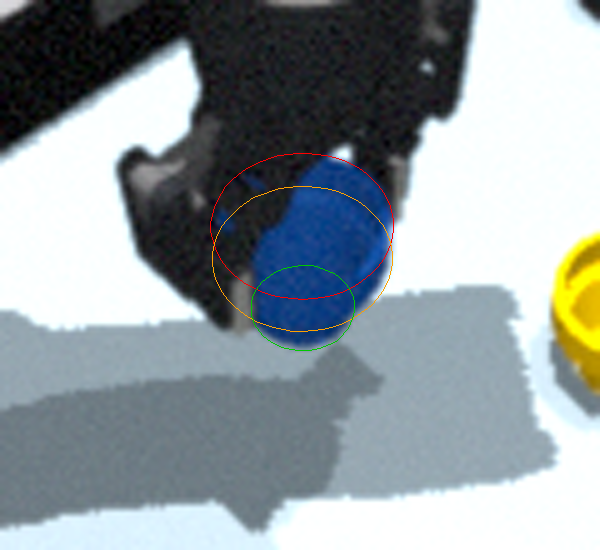

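The upright-cup overlay matches the foot, the right rim and the height, so the cup is held upright. Carrying it to the pocket at about (499.3,175.8).

```bash
python3 -m inch '[[0,0.2,0.25,0,0,0],[0.1,0.55,0.5,0,0,0],[0.1,0.99,0.5,0,0,0],[0.1,0.99,0.5,0,0,0]]' >/dev/null;  for i in 1 2; do python3 -m inch '[[0.05,0.45,0,0,0,0],[0.1,0.9,0,0,0,0],[0.1,0.99,0,0,0,0],[0.1,0.99,0,0,0,0],[0.1,0.99,0,0,0,0]]'|tail -6; done; python3 -m inch '[[0,0,0,0,0,0],[0,0,0,0,0,0]]'; python3 -c "
from plant import arm;print(arm.sense()['eef_pos'])"
```

```text
time_s: 13.4
eef_pos: [488.2, 73.9, 165.8]
tool_rot: [0.0, 0.687, 0.726, -0.001]
ft_force: [-0.1, -1.1, -0.9]
gripper_width: 63.5
gripper_force: 44.4
time_s: 13.9
eef_pos: [498.8, 171.7, 166.1]
tool_rot: [0.0, 0.688, 0.726, -0.001]
ft_force: [-1.1, -0.5, 0.0]
gripper_width: 64.0
gripper_force: 44.4
time_s: 14.1
eef_pos: [498.8, 172.6, 166.3]
tool_rot: [0.0, 0.688, 0.726, -0.0]
ft_force: [0.1, -0.9, 0.3]
gripper_width: 63.2
gripper_force: 44.4
[498.82068816 172.59802154 166.349051  ]
```

Down: 166 → about 34, then check the force.

```bash
python3 -m inch '[[0,0.02,-0.3,0,0,0],[0,0.02,-0.6,0,0,0],[0,0.02,-0.9,0,0,0],[0,0.02,-0.9,0,0,0]]'|sed -n 2,4p; python3 -m inch '[[0,0,-0.1,0,0,0],[0,0,-0.2,0,0,0],[0,0,-0.3,0,0,0],[0,0,-0.36,0,0,0],[0,0,-0.41,0,0,0],[0,0,-0.41,0,0,0],[0,0,-0.41,0,0,0]]'
```

```text
eef_pos: [496.2, 174.7, 73.4]
tool_rot: [-0.001, 0.687, 0.726, -0.003]
ft_force: [-1.2, -0.0, -0.0]
time_s: 15.2
eef_pos: [498.9, 176.5, 35.4]
tool_rot: [0.0, 0.687, 0.727, 0.0]
ft_force: [-1.1, -0.4, -1.0]
gripper_width: 63.3
gripper_force: 44.4
```

```bash
python3 -m inch '[[0,0,-0.02,0,0,0],[0,0,-0.025,0,0,0],[0,0,-0.025,0,0,0]]'; python3 -m inch '[[0,0,0,0,0,0],[0,0,0,0,0,0],[0,0,0,0,0,0],[0,0,0.4,0,0,0],[0,0,0.8,0,0,0],[0,0,1,0,0,0],[0,0,1,0,0,0]]' 1; python3 -m inch '[[0,-0.3,0.3,0,0,0],[0,-0.7,0.4,0,0,0],[0,-1,0.4,0,0,0],[0,-1,0.4,0,0,0]]'>/dev/null;for i in 1 2; do python3 -m inch '[[0.1,-0.45,0,0,0,0],[0.35,-0.9,0,0,0,0],[0.35,-0.99,0,0,0,0],[0.35,-0.99,0,0,0,0]]'|sed -n 2p; done;  python3 - <<'E'
from h import *
t=cam("top"); s=cam("side"); print("blue",cup("blue",(t,s),[499,176],5))
for c,x in(("yellow",[590,-175]),("red",[597,-330]),("green",[446,-392])): print(c,cup(c,(t,s),x))
print(arm.sense()['eef_pos'])
cv2.imwrite("pics/c4.png",np.hstack([cv2.resize(t["pixels"][200:350,110:260],None,fx=2,fy=2,interpolation=2),cv2.resize(s["pixels"][150:300,170:320],None,fx=2,fy=2,interpolation=2)])[:,:,::-1])
E
```

```text
time_s: 15.5
eef_pos: [498.9, 176.6, 33.1]
tool_rot: [0.0, 0.687, 0.727, 0.0]
ft_force: [0.2, 0.1, 2.3]
gripper_width: 63.3
gripper_force: 44.7
time_s: 16.2
eef_pos: [500.7, 177.2, 135.6]
tool_rot: [0.001, 0.687, 0.727, 0.003]
ft_force: [0.4, 0.3, -0.7]
gripper_width: 85.3
gripper_force: 0.0
eef_pos: [533.4, -24.3, 171.9]
eef_pos: [568.3, -121.5, 172.0]
blue [(array([499.95313139, 178.03329831]), np.float64(0.033650717344108946)), (array([499.45009182, 178.64018646]), np.float64(0.12472940840727635)), (array([499.60007849, 178.20561324]), np.float64(0.16231190991345737))]
yellow [(array([ 590., -175.]), np.float64(1.0)), (array([ 590.56778188, -175.94094382]), np.float64(0.018440159036823688)), (array([ 590.56778188, -175.94094382]), np.float64(1.0184401590368237))]
red [(array([ 597.09117827, -329.58697333]), np.float64(0.03960284660755985)), (array([ 597.67443869, -330.34822352]), np.float64(0.024609671355862017)), (array([ 597.40833794, -330.11012307]), np.float64(0.06789459669150075))]
green [(array([ 446.86909932, -391.51798834]), np.float64(0.08653440854504012)), (array([ 446.58524723, -392.80974737]), np.float64(0.0349259890254534)), (array([ 446.231258  , -392.71140472]), np.float64(0.12234398575127638))]
[ 568.10107364 -118.453933    171.94372436]
```

View pics/c4.png

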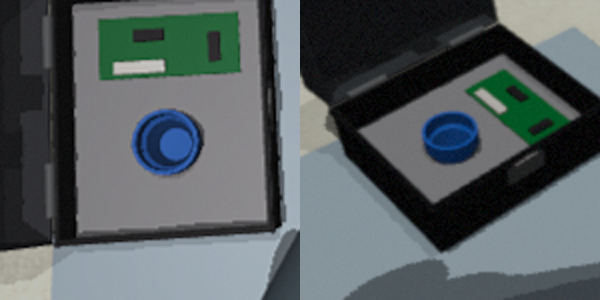

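Blue sits level in the pocket; its ring is centred in the foam. Yellow is next.

```bash
python3 -m inch '[[0.1,-0.25,-0.2,0,0,0],[0.21,-0.55,-0.4,0,0,0],[0.21,-0.55,-0.6,0,0,0],[0.21,-0.55,-0.6,0,0,0],[0.21,-0.55,-0.6,0,0,0]]'
python3 - <<'E'
from h import *
s=cam("side"); p=arm.sense()["eef_pos"];print(p,"to go",np.array([590.3,-176,28])-p, cup("yellow",(s,),[590,-176])[0])
E
```

```text
time_s: 18.0
eef_pos: [589.6, -173.5, 112.7]
tool_rot: [-0.001, 0.686, 0.728, 0.0]
ft_force: [-0.3, 1.1, 0.6]
gripper_width: 85.1
gripper_force: 0.0
[ 590.17793031 -174.02589428  113.40234736] to go [  0.12206969  -1.97410572 -85.40234736] (array([ 590.24185617, -176.15700602]), np.float64(0.034762454354530486))
```

```bash
python3 -m inch '[[0,-0.02,-0.3,0,0,0],[0,-0.02,-0.6,0,0,0],[0,-0.02,-0.75,0,0,0],[0,-0.02,-0.85,0,0,0],[0,-0.02,-0.85,0,0,0],[0,-0.02,-0.85,0,0,0]]'; python3 -m inch '[[0,0,0,0,0,0],[0,0,0,0,0,0],[0,0,0,0,0,0],[0,0,0,0,0,0],[0,0,0,0,0,0],[0,0,0,0,0,0]]' 0 40;  python3 -m inch '[[0,0,0.3,0,0,0],[0,0,0.6,0,0,0],[0,0,0.9,0,0,0],[0,0,1,0,0,0],[0,0,1,0,0,0]]'; python3 -m inch '[[0,0.2,0.25,0,0,0],[-0.15,0.5,0.4,0,0,0],[-0.3,0.9,0.4,0,0,0],[-0.3,0.9,0.4,0,0,0]]' >/dev/null;  for i in 1 2; do python3 -m inch '[[-0.15,0.45,0,0,0,0],[-0.3,0.9,0,0,0,0],[-0.3,0.9,0,0,0,0],[-0.3,0.9,0,0,0,0]]'>/dev/null; done;python3 -m inch '[[0,0.4,0,0,0,0],[0,0.8,0,0,0,0],[0,0.8,0,0,0,0],[0,0.8,0,0,0,0],[0,0.8,0,0,0,0]]'
```

```text
time_s: 18.65
eef_pos: [590.5, -178.6, 28.9]
tool_rot: [0.001, 0.687, 0.727, 0.0]
ft_force: [0.9, -0.3, 0.1]
gripper_width: 85.7
gripper_force: 0.0
time_s: 19.25
eef_pos: [590.6, -178.7, 29.5]
tool_rot: [0.001, 0.687, 0.727, 0.001]
ft_force: [-1.7, 1.5, 8.0]
gripper_width: 63.4
gripper_force: 42.5
time_s: 19.75
eef_pos: [590.8, -178.8, 129.5]
tool_rot: [0.001, 0.687, 0.727, 0.001]
ft_force: [-1.0, 0.5, -1.3]
gripper_width: 63.2
gripper_force: 44.5
time_s: 21.45
eef_pos: [500.4, 168.7, 167.6]
tool_rot: [0.001, 0.688, 0.726, -0.001]
ft_force: [-0.7, -0.6, -0.9]
gripper_width: 63.6
gripper_force: 44.5
```

```bash
python3 -m inch '[[0,0.05,-0.3,0,0,0],[0,0.05,-0.6,0,0,0],[0,0.05,-0.8,0,0,0],[0,0.05,-0.8,0,0,0],[0,0.05,-0.8,0,0,0],[0,0.05,-0.8,0,0,0]]'
python3 - <<'E'
from h import *
s=cam("side"); p=arm.sense()["eef_pos"];print(p, p+[-.2,2.6,-29]); m=cmask(s,"yellow");m=blob(s,m,proj(s,[500,177,75])[0]);print(m[1],m[0].sum())
c=p+[-.2,2.6,-29]; o=proj(s,[500,177,65])[0].astype(int)-[50,55]; i=cv2.resize(cv2.convertScaleAbs(s["pixels"][o[1]:o[1]+110,o[0]:o[0]+110],alpha=1.6),None,fx=5,fy=5,interpolation=2)
for b,col in((c,(255,0,0)),(np.array([499.7,178,5]),(255,255,255))):
  for r,z in((32,50),(19,0)):
    cv2.polylines(i,[((proj(s,ring(r,z)+b)-o+.5)*5).astype(np.int32)],True,col,1)
cv2.imwrite("pics/c5.png",i[:,:,::-1])
E
```

```text
time_s: 22.05
eef_pos: [500.9, 175.9, 89.1]
tool_rot: [0.001, 0.687, 0.726, 0.001]
ft_force: [0.1, 0.7, -0.5]
gripper_width: 63.5
gripper_force: 44.5
[500.81519588 176.22343526  89.07919113] [500.61519588 178.82343526  60.07919113]
[244.25354331 200.9511811 ] 635
```

View pics/c5.png

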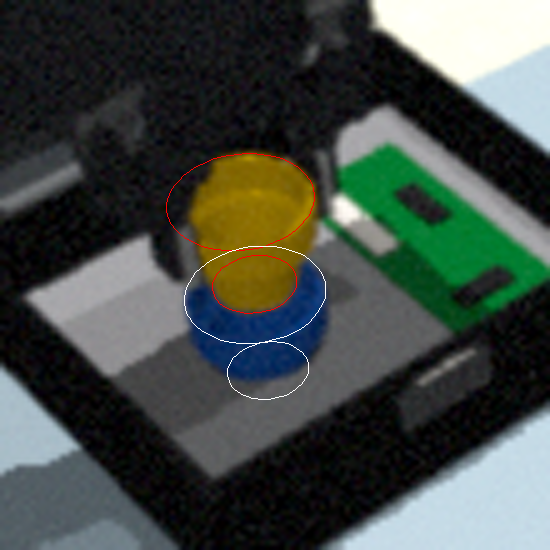

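The overlays agree with the yellow cup in hand (foot ellipse near (255,284) in the crop) and with the blue rim below it (255,295). Lowering.

```bash
python3 -m inch '[[-0.01,-0.01,-0.1,0,0,0],[-0.01,-0.01,-0.2,0,0,0],[-0.01,-0.01,-0.28,0,0,0],[-0.01,-0.01,-0.33,0,0,0],[-0.01,-0.01,-0.36,0,0,0],[-0.01,-0.01,-0.37,0,0,0],[-0.01,-0.01,-0.37,0,0,0]]'
```

```text
time_s: 22.8
eef_pos: [500.1, 176.1, 54.5]
tool_rot: [-0.001, 0.687, 0.726, 0.002]
ft_force: [-12.9, -3.4, 51.6]
gripper_width: 63.7
gripper_force: 60.2
```

```bash
python3 -m inch '[[0,0,0.01,0,0,0],[0,0,0.02,0,0,0]]'; python3 -m inch '[[0,0,0,0,0,0],[0,0,0,0,0,0],[0,0,0,0,0,0],[0,0,0.4,0,0,0],[0,0,0.8,0,0,0],[0,0,1,0,0,0],[0,0,1,0,0,0]]' 1; python3 -m inch '[[0,-0.3,0.2,0,0,0],[0,-0.7,0.2,0,0,0],[0,-1,0.2,0,0,0],[0,-1,0.2,0,0,0]]'>/dev/null;for i in 1 2; do python3 -m inch '[[0.1,-0.45,0,0,0,0],[0.35,-0.9,0,0,0,0],[0.35,-0.99,0,0,0,0],[0.35,-0.99,0,0,0,0]]'|sed -n 2p; done;  python3 - <<'E'
from h import *
t=cam("top"); s=cam("side"); 
for z in(22,24,26,30):print("yellow",z,cup("yellow",(t,s),[499,176],z))
for c,x in(("red",[597,-330]),("green",[446,-392])): print(c,cup(c,(t,s),x))
print(arm.sense()['eef_pos'])
cv2.imwrite("pics/c6.png",np.hstack([cv2.resize(t["pixels"][200:350,110:260],None,fx=2,fy=2,interpolation=2),cv2.resize(s["pixels"][150:270,190:310],None,fx=2.5,fy=2.5,interpolation=2)])[:,:,::-1])
E
```

```text
time_s: 23.0
eef_pos: [500.4, 175.9, 55.3]
tool_rot: [0.0, 0.687, 0.727, 0.002]
ft_force: [-3.7, -1.5, 22.4]
gripper_width: 63.3
gripper_force: 52.1
time_s: 23.7
eef_pos: [500.5, 176.1, 155.1]
tool_rot: [0.001, 0.687, 0.727, 0.002]
ft_force: [-1.2, 0.1, -0.2]
gripper_width: 85.6
gripper_force: 0.0
eef_pos: [533.3, -25.3, 171.8]
eef_pos: [568.2, -122.5, 172.0]
yellow 22 [(array([498.76853588, 179.23196258]), np.float64(0.027079578187268163)), (array([499.70618309, 181.91712999]), np.float64(0.17172784920334916)), (array([498.95740369, 180.16923859]), np.float64(0.24002451953250636))]
yellow 24 [(array([498.70058635, 178.74052869]), np.float64(0.02994546288605082)), (array([498.77997914, 180.08398356]), np.float64(0.17587402726648546)), (array([498.6402799 , 179.20034392]), np.float64(0.2116199285464262))]
yellow 26 [(array([498.59889763, 178.08080027]), np.float64(0.03289866534675091)), (array([497.82236885, 177.9830474 ]), np.float64(0.18052553689495565)), (array([498.37034916, 178.30605347]), np.float64(0.2181674233171692))]
yellow 30 [(array([498.50716323, 176.94224733]), np.float64(0.040311867842680066)), (array([495.86989905, 173.93845798]), np.float64(0.19026685393815518)), (array([497.98830175, 177.31643834]), np.float64(0.24804411527950018))]
red [(array([ 597.11939212, -329.61915676]), np.float64(0.03994506208568276)), (array([ 597.72591583, -330.26462797]), np.float64(0.02696046147938553)), (array([ 597.53654121, -329.95667777]), np.float64(0.0687653778213715))]
green [(array([ 446.86909932, -391.51798834]), np.float64(0.08805507233010353)), (array([ 446.60835583, -392.82668581]), np.float64(0.03632832981745905)), (array([ 446.58525052, -392.78865117]), np.float64(0.12494885013522931))]
[ 568.07635499 -119.41945623  171.86371171]
```

View pics/c6.png

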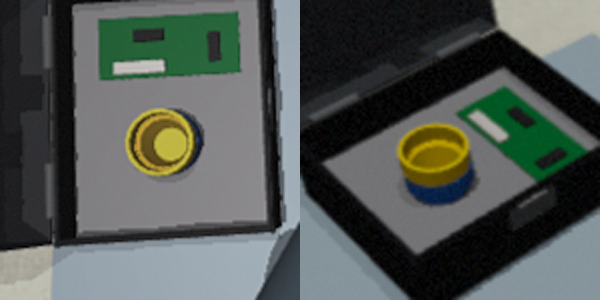

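Yellow is nested level on blue with only its collar showing. Red is next, gripped 4 mm higher.

```bash
for i in 1 2; do python3 -m inch '[[0.07,-0.45,-0.2,0,0,0],[0.14,-0.9,-0.3,0,0,0],[0.14,-0.99,-0.3,0,0,0],[0.14,-0.99,-0.3,0,0,0]]'>/dev/null; done; python3 -m inch '[[0,-0.08,0,0,0,0],[0,-0.08,0,0,0,0],[0,-0.08,0,0,0,0],[0,-0.08,0,0,0,0]]'
python3 - <<'E'
from h import *
s=cam("side"); p=arm.sense()["eef_pos"];print(p,"to go",np.array([597.5,-330.5,32])-p, cup("red",(s,),[597,-330])[0])
E
```

```text
time_s: 26.2
eef_pos: [597.2, -327.2, 113.0]
tool_rot: [-0.0, 0.686, 0.727, 0.0]
ft_force: [-0.5, -0.1, 0.3]
gripper_width: 85.1
gripper_force: 0.0
[ 597.07272761 -327.46847064  112.97755777] to go [  0.42727239  -3.03152936 -80.97755777] (array([ 597.74482094, -330.39944839]), np.float64(0.07124630744811852))
```

```bash
python3 -m inch '[[0,-0.01,-0.3,0,0,0],[0,-0.01,-0.6,0,0,0],[0,-0.01,-0.75,0,0,0],[0,-0.01,-0.81,0,0,0],[0,-0.01,-0.81,0,0,0],[0,-0.01,-0.81,0,0,0]]'|sed -n 2p; python3 -m inch '[[0,0,0,0,0,0],[0,0,0,0,0,0],[0,0,0,0,0,0],[0,0,0,0,0,0],[0,0,0,0,0,0],[0,0,0,0,0,0]]' 0 40;  python3 -m inch '[[0,0,0.3,0,0,0],[0,0,0.6,0,0,0],[0,0,0.9,0,0,0],[0,0,1,0,0,0],[0,0,1,0,0,0]]'; for i in 1 2 3; do python3 -m inch '[[-0.1,0.45,0.1,0,0,0],[-0.24,0.9,0.2,0,0,0],[-0.24,0.98,0.2,0,0,0],[-0.24,0.98,0.2,0,0,0]]'>/dev/null; done; for i in 1 2; do python3 -m inch '[[-0.1,0.45,0,0,0,0],[-0.13,0.9,0,0,0,0],[-0.13,0.98,0,0,0,0],[-0.13,0.98,0,0,0,0]]'>/dev/null; done;python3 -m inch '[[0,0.1,0,0,0,0],[0,0.1,0,0,0,0],[0,0.1,0,0,0,0],[0,0.1,0,0,0,0]]'
```

```text
eef_pos: [597.5, -330.1, 33.1]
time_s: 27.45
eef_pos: [597.5, -330.0, 33.6]
tool_rot: [0.001, 0.687, 0.727, 0.0]
ft_force: [-1.4, 1.8, 6.7]
gripper_width: 62.9
gripper_force: 43.2
time_s: 27.95
eef_pos: [597.8, -330.1, 133.7]
tool_rot: [0.002, 0.687, 0.727, 0.001]
ft_force: [-0.1, 0.5, -0.9]
gripper_width: 63.1
gripper_force: 44.4
time_s: 30.35
eef_pos: [498.9, 169.4, 191.8]
tool_rot: [0.0, 0.687, 0.726, -0.0]
ft_force: [-0.1, 0.0, -0.8]
gripper_width: 63.0
gripper_force: 44.5
```

```bash
python3 -m inch '[[0,0.07,-0.3,0,0,0],[0,0.07,-0.6,0,0,0],[0,0.07,-0.8,0,0,0],[0,0.07,-0.85,0,0,0],[0,0.07,-0.85,0,0,0],[0,0.07,-0.85,0,0,0]]'
python3 - <<'E'
from h import *
s=cam("side"); e=arm.sense(); p=e["eef_pos"]; print(p,e["gripper_force"]); c=p+[0,0,-33.3]
m=blob(s,cmask(s,"red"),proj(s,c+[0,0,25])[0])[0]; ys,xs=np.nonzero(m); h=cv2.convexHull(proj(s,CUP+c).astype(np.float32))[:,0]
print("seen bottom,right",ys.max(),xs[ys>ys.max()-5].mean(),xs.max(),"model",h[:,1].max(),proj(s,ring(19,0)+c).mean(0),h[:,0].max())
E
```

```text
time_s: 30.95
eef_pos: [499.6, 177.4, 107.8]
tool_rot: [0.0, 0.687, 0.727, 0.001]
ft_force: [-0.4, -0.1, -0.7]
gripper_width: 63.1
gripper_force: 44.5
[499.66968153 177.6141098  107.97547882] 44.473002925515175
seen bottom,right 213 243.17857142857142 256 model 213.90123 [243.70333155 208.0215679 ] 256.53107
```

```bash
python3 -m inch '[[0,0.01,-0.1,0,0,0],[0,0.01,-0.2,0,0,0],[0,0.01,-0.26,0,0,0],[0,0.01,-0.29,0,0,0],[0,0.01,-0.29,0,0,0]]'; python3 -m inch '[[0,0,-0.01,0,0,0],[0,0,-0.015,0,0,0],[0,0,-0.015,0,0,0]]'
```

```text
time_s: 31.5
eef_pos: [498.5, 178.3, 77.3]
tool_rot: [-0.0, 0.687, 0.727, -0.0]
ft_force: [-0.0, 0.5, 0.7]
gripper_width: 63.2
gripper_force: 44.5
time_s: 31.8
eef_pos: [498.8, 178.5, 76.6]
tool_rot: [-0.0, 0.687, 0.727, 0.0]
ft_force: [-0.9, -0.2, 3.3]
gripper_width: 62.9
gripper_force: 44.8
```

```bash
python3 -m inch '[[0,0,0,0,0,0],[0,0,0,0,0,0],[0,0,0,0,0,0],[0,0,0.4,0,0,0],[0,0,0.8,0,0,0],[0,0,1,0,0,0],[0,0,1,0,0,0]]' 1; for i in 1 2 3 4 5; do python3 -m inch '[[-0.05,-0.45,0,0,0,0],[-0.1,-0.9,0,0,0,0],[-0.1,-0.99,0,0,0,0],[-0.1,-0.99,0,0,0,0]]'|sed -n 2p; done; python3 -m inch '[[0,-0.4,-0.2,0,0,0],[0,-0.7,-0.6,0,0,0],[0,-0.7,-0.6,0,0,0],[0,-0.7,-0.6,0,0,0]]'
python3 - <<'E'
from h import *
t=cam("top"); s=cam("side"); 
COL3=np.vstack([ring(32,50),ring(32,31)])
for d in(t,s):
  m=blob(d,cmask(d,"red"),proj(d,[499,178,85])[0])[0]
  for z in(41,43,45,49): print(z,fit(COL3+[0,0,z],[(d,m)],[499,178],[5,5]))
print(cup("green",(s,),[446,-392])[0], cup("green",(t,),[446,-392])[0], arm.sense()['eef_pos'])
E
```

```text
time_s: 32.5
eef_pos: [500.7, 179.2, 179.1]
tool_rot: [0.001, 0.687, 0.727, 0.003]
ft_force: [0.3, 0.7, 0.8]
gripper_width: 85.7
gripper_force: 0.0
eef_pos: [488.2, 77.6, 175.7]
eef_pos: [478.9, -19.7, 176.0]
eef_pos: [469.4, -118.0, 176.1]
eef_pos: [459.6, -216.6, 176.0]
eef_pos: [449.8, -315.2, 175.9]
time_s: 34.9
eef_pos: [449.7, -383.1, 114.9]
tool_rot: [-0.002, 0.686, 0.728, 0.001]
ft_force: [0.9, 0.2, 0.5]
gripper_width: 85.4
gripper_force: 0.0
41 (array([499.9208156 , 179.28484769]), np.float64(0.022776740827825544))
43 (array([499.76421585, 178.7379799 ]), np.float64(0.02564060781748701))
45 (array([499.60964716, 178.15221652]), np.float64(0.02893150275255696))
49 (array([499.43603693, 177.12835372]), np.float64(0.037175394659370926))
41 (array([500.9658912, 183.9099457]), np.float64(0.05786483276740106))
43 (array([500.0762366 , 182.01892166]), np.float64(0.05812070228246445))
45 (array([499.25461374, 179.82526785]), np.float64(0.05938572735845112))
49 (array([497.41200196, 176.12479377]), np.float64(0.0615162959074813))
(array([ 446.62359858, -393.08446552]), np.float64(0.2294685176994307)) (array([ 446.68351963, -391.88038067]), np.float64(0.12332669204590695)) [ 450.76757839 -383.74798177  116.93579   ]
```

```bash
python3 -m inch '[[-0.03,-0.07,-0.2,0,0,0],[-0.03,-0.07,-0.5,0,0,0],[-0.03,-0.07,-0.7,0,0,0],[-0.03,-0.07,-0.81,0,0,0],[-0.03,-0.07,-0.81,0,0,0],[-0.03,-0.07,-0.81,0,0,0]]'
```

```text
time_s: 35.6
eef_pos: [446.9, -393.4, 36.6]
tool_rot: [0.001, 0.687, 0.727, 0.0]
ft_force: [0.3, -0.1, 0.1]
gripper_width: 85.4
gripper_force: 0.0
```

```bash
python3 -m inch '[[0,0,-0.03,0,0,0],[0,0,-0.03,0,0,0],[0,0,-0.03,0,0,0]]'|sed -n 2p; python3 -m inch '[[0,0,0,0,0,0],[0,0,0,0,0,0],[0,0,0,0,0,0],[0,0,0,0,0,0],[0,0,0,0,0,0],[0,0,0,0,0,0]]' 0 40;  python3 -m inch '[[0,0,0.3,0,0,0],[0,0,0.6,0,0,0],[0,0,0.9,0,0,0],[0,0,1,0,0,0],[0,0,1,0,0,0]]'; python3 -m inch '[[0,0.4,0.3,0,0,0],[0.1,0.8,0.8,0,0,0],[0.1,0.98,0.8,0,0,0],[0.1,0.98,0.8,0,0,0]]'>/dev/null; for i in 1 2 3 4; do python3 -m inch '[[0.05,0.45,0,0,0,0],[0.1,0.9,0,0,0,0],[0.1,0.98,0,0,0,0],[0.1,0.98,0,0,0,0]]'>/dev/null; done;python3 -m inch '[[0.02,0.4,0,0,0,0],[0.02,0.7,0,0,0,0],[0.02,0.7,0,0,0,0],[0.02,0.7,0,0,0,0]]'
```

```text
eef_pos: [446.0, -393.7, 32.8]
time_s: 36.5
eef_pos: [445.8, -393.7, 33.0]
tool_rot: [0.0, 0.687, 0.727, 0.0]
ft_force: [-0.9, 2.0, 7.5]
gripper_width: 63.2
gripper_force: 42.9
time_s: 37.0
eef_pos: [446.4, -394.1, 133.5]
tool_rot: [0.001, 0.687, 0.727, 0.0]
ft_force: [-0.1, 0.3, -0.8]
gripper_width: 62.7
gripper_force: 44.5
time_s: 39.4
eef_pos: [498.3, 163.3, 212.2]
tool_rot: [0.001, 0.688, 0.726, -0.001]
ft_force: [-0.8, -1.3, 0.2]
gripper_width: 62.8
gripper_force: 44.5
```

```bash
python3 -m inch '[[0.01,0.12,-0.3,0,0,0],[0.01,0.12,-0.6,0,0,0],[0.01,0.12,-0.8,0,0,0],[0.01,0.12,-0.87,0,0,0],[0.01,0.12,-0.87,0,0,0],[0.01,0.12,-0.87,0,0,0]]'
python3 - <<'E'
from h import *
s=cam("side"); e=arm.sense(); p=e["eef_pos"]; print(p,e["gripper_force"]); c=p+[0.2,1.1,-33]
m=blob(s,cmask(s,"green"),proj(s,c+[0,0,25])[0])[0]; ys,xs=np.nonzero(m); h=cv2.convexHull(proj(s,CUP+c).astype(np.float32))[:,0]
print("seen bottom,right",ys.max(),xs[ys>ys.max()-5].mean(),xs.max(),"model",h[:,1].max(),proj(s,ring(19,0)+c).mean(0),h[:,0].max())
E
```

```text
time_s: 40.0
eef_pos: [499.7, 177.2, 126.3]
tool_rot: [0.001, 0.688, 0.726, 0.0]
ft_force: [0.2, 0.1, -0.7]
gripper_width: 63.2
gripper_force: 44.5
[499.79921632 177.76444829 126.46779832] 44.48389856144786
seen bottom,right 221 285.93023255813955 304 model 207.31091 [242.49224532 201.44218754] 255.46977
```

The colour blob picked up the green board, so that check is void. The kinematic offsets have been reliable, so I'll lower and watch the force.

```bash
python3 -m inch '[[0,0,-0.1,0,0,0],[0,0,-0.2,0,0,0],[0,0,-0.26,0,0,0],[0,0,-0.29,0,0,0],[0,0,-0.29,0,0,0]]'; python3 -m inch '[[0,0,-0.01,0,0,0],[0,0,-0.015,0,0,0],[0,0,-0.015,0,0,0]]'
```

```text
time_s: 40.55
eef_pos: [498.6, 178.3, 95.8]
tool_rot: [-0.0, 0.687, 0.727, -0.0]
ft_force: [0.9, -0.4, -0.5]
gripper_width: 62.8
gripper_force: 44.5
time_s: 40.85
eef_pos: [498.9, 178.4, 95.1]
tool_rot: [0.0, 0.687, 0.727, 0.0]
ft_force: [-0.9, 0.1, 1.6]
gripper_width: 63.0
gripper_force: 45.7
```

```bash
python3 -m inch '[[0,0,0,0,0,0],[0,0,0,0,0,0],[0,0,0,0,0,0],[0,0,0.4,0,0,0],[0,0,0.8,0,0,0],[0,0,1,0,0,0],[0,0,1,0,0,0]]' 1; for i in 1 2 3; do python3 -m inch '[[0,-0.45,0,0,0,0],[0,-0.9,0.3,0,0,0],[0,-0.99,0.3,0,0,0],[0,-0.99,0.3,0,0,0]]'|sed -n 2p; done
python3 - <<'E'
from h import *
t=cam("top"); s=cam("side"); C=np.vstack([ring(32,50),ring(32,31)])
def gm(d):
    m=cmask(d,"green"); k=np.zeros_like(m); a,b=proj(d,[499,178,100])[0].astype(int); k[b-28:b+28,a-28:a+28]=1; return blob(d,m&k,[a,b])[0]
for d in(t,s):
  m=gm(d); print(m.sum())
  for z in(60,62,64,66): print(z,fit(C+[0,0,z],[(d,m)],[499,178],[5,5]))
sp=[0.058]
th=1.75; out=[]
for x,y,z in((-22,-236,34),(22,-236,34),(22,-236,46),(-22,-236,46)):
    c,q=np.cos(th),np.sin(th); Y=y*c+z*q; Z=-y*q+z*c; out.append([522.6+x-.058*Y,277+Y+.058*x,76+Z])
print("tab tip proj",proj(s,np.array(out)), np.array(out).mean(0))
m=blob(s,cmask(s,"orange"),proj(s,[518,355,283])[0])[0]; ys,xs=np.nonzero(m); print("orange",xs.min(),xs.max(),ys.min(),ys.max())
a=cv2.resize(t["pixels"][200:350,90:240],None,fx=2.6,fy=2.6,interpolation=2); b=cv2.resize(s["pixels"][70:270,160:360],(390,390),interpolation=2)
cv2.imwrite("pics/c7.png",np.hstack([a,b])[:,:,::-1])
E
```

```text
time_s: 41.55
eef_pos: [500.7, 179.3, 197.7]
tool_rot: [0.001, 0.687, 0.727, 0.003]
ft_force: [-0.1, -0.4, -0.1]
gripper_width: 85.5
gripper_force: 0.0
eef_pos: [498.8, 77.5, 224.8]
eef_pos: [498.9, -19.7, 254.5]
eef_pos: [499.1, -117.9, 284.2]
930
60 (array([499.72163039, 179.70456517]), np.float64(0.0651092522175121))
62 (array([499.53030781, 178.78308936]), np.float64(0.07020787253592814))
64 (array([499.3588546 , 177.80199205]), np.float64(0.07518610012032094))
66 (array([499.55011538, 177.39880347]), np.float64(0.08037878474186051))
700
60 (array([502.64438884, 182.07903992]), np.float64(0.3518669257855151))
62 (array([501.41517879, 180.38617971]), np.float64(0.34922163683809054))
64 (array([500.89575195, 177.40063477]), np.float64(0.3469019448577924))
66 (array([500.35105643, 175.26724276]), np.float64(0.34434215618265146))
tab tip proj [[184.02344289  83.32196378]
 [202.51423989  76.65942077]
 [199.74230397  75.61193773]
 [181.33953512  82.19651342]] [517.87732059 358.42550701 301.09084124]
orange 182 205 76 99
```

View pics/c7.png

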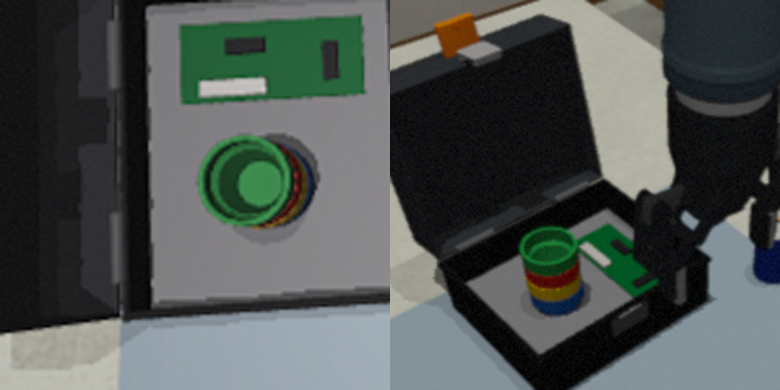

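The stack of blue, yellow, red and green is upright with even collars. The tab sits where 1.75 rad predicts, so I'll go above it.

```bash
python3 -m inch '[[0,0.3,0.4,0,0,0],[0,0.6,0.8,0,0,0],[0,0.99,1,0,0,0],[0,0.99,1,0,0,0]]'|sed -n 2p; for i in 1 2 3; do python3 -m inch '[[0.02,0.45,0,0,0,0],[0.05,0.9,0,0,0,0],[0.05,0.99,0,0,0,0],[0.05,0.99,0,0,0,0]]'|sed -n 2p; done;  python3 -m inch '[[0.03,0.4,0,0,0,0],[0.03,0.83,0,0,0,0],[0.03,0.83,0,0,0,0],[0.03,0.83,0,0,0,0],[0.03,0.83,0,0,0,0]]'
```

```text
eef_pos: [500.0, -10.3, 386.2]
eef_pos: [502.6, 83.3, 383.1]
eef_pos: [508.2, 179.4, 383.8]
eef_pos: [513.8, 277.0, 384.1]
time_s: 44.95
eef_pos: [518.0, 357.0, 385.1]
tool_rot: [0.001, 0.688, 0.725, -0.0]
ft_force: [-0.0, 0.4, 0.1]
gripper_width: 85.5
gripper_force: 0.0
```

```bash
python3 -m inch '[[0,-0.01,-0.3,0,0,0],[0,-0.01,-0.6,0,0,0],[0,-0.01,-0.9,0,0,0],[0,-0.01,-0.99,0,0,0],[0,-0.01,-0.99,0,0,0],[0,-0.01,-0.99,0,0,0]]'; python3 -m inch '[[0,0,-0.04,0,0,0],[0,0,-0.04,0,0,0],[0,0,-0.04,0,0,0]]';  python3 -m inch '[[0,0,0,0,0,0],[0,0,0,0,0,0],[0,0,0,0,0,0],[0,0,0,0,0,0],[0,0,0,0,0,0],[0,0,0,0,0,0],[0,0,0,0,0,0],[0,0,0,0,0,0]]' 0 60
python3 - <<'E'
import numpy as np
y,z=-224,40; f=lambda th:np.array([y*np.cos(th)+z*np.sin(th),-y*np.sin(th)+z*np.cos(th)])
for th in np.arange(1.75,.3,-.075): print(round(th,3),((f(th)-f(1.75))/100).round(2))
E
```

```text
time_s: 45.55
eef_pos: [517.8, 359.0, 287.5]
tool_rot: [0.0, 0.687, 0.726, 0.001]
ft_force: [-0.1, -0.1, 0.1]
gripper_width: 85.3
gripper_force: 0.0
time_s: 45.85
eef_pos: [516.9, 359.7, 282.4]
tool_rot: [0.0, 0.687, 0.727, 0.0]
ft_force: [0.7, 0.7, -0.1]
gripper_width: 85.3
gripper_force: 0.0
time_s: 46.65
eef_pos: [517.8, 359.7, 282.5]
tool_rot: [0.001, 0.687, 0.727, 0.001]
ft_force: [5.3, 0.7, 3.4]
gripper_width: 42.4
gripper_force: 62.2
1.75 [0. 0.]
1.675 [-0.16  0.05]
1.6 [-0.33  0.09]
1.525 [-0.5   0.12]
1.45 [-0.67  0.14]
1.375 [-0.84  0.14]
1.3 [-1.01  0.13]
1.225 [-1.18  0.11]
1.15 [-1.34  0.08]
1.075 [-1.51  0.03]
1.0 [-1.67 -0.03]
0.925 [-1.82 -0.1 ]
0.85 [-1.97 -0.19]
0.775 [-2.11 -0.28]
0.7 [-2.25 -0.38]
0.625 [-2.38 -0.5 ]
0.55 [-2.49 -0.62]
0.475 [-2.6  -0.75]
0.4 [-2.7  -0.89]
0.325 [-2.79 -1.04]
```

Gripped (42 mm). Swinging the lid forward along the arc.

```bash
python3 -m inch '[[0,-0.08,0.03,0,0,0],[0.01,-0.16,0.05,0,0,0],[0.01,-0.25,0.07,0,0,0],[0.02,-0.33,0.09,0,0,0],[0.02,-0.42,0.11,0,0,0],[0.03,-0.5,0.12,0,0,0],[0.03,-0.59,0.13,0,0,0],[0.04,-0.67,0.14,0,0,0],[0.04,-0.76,0.14,0,0,0],[0.05,-0.84,0.14,0,0,0],[0.05,-0.84,0.14,0,0,0]]'; python3 -m inch '[[0.01,-0.09,0,0,0,0],[0.01,-0.17,-0.01,0,0,0],[0.02,-0.26,-0.02,0,0,0],[0.02,-0.34,-0.03,0,0,0],[0.02,-0.42,-0.04,0,0,0],[0.03,-0.5,-0.06,0,0,0],[0.03,-0.59,-0.08,0,0,0],[0.04,-0.67,-0.11,0,0,0],[0.05,-0.75,-0.14,0,0,0],[0.05,-0.83,-0.17,0,0,0],[0.05,-0.83,-0.17,0,0,0]]'
```

```text
time_s: 47.75
eef_pos: [522.7, 275.9, 296.9]
tool_rot: [0.0, 0.687, 0.727, 0.002]
ft_force: [4.2, 3.2, 6.2]
gripper_width: 42.9
gripper_force: 62.6
time_s: 48.85
eef_pos: [527.6, 191.6, 279.9]
tool_rot: [0.001, 0.687, 0.726, 0.001]
ft_force: [0.7, -2.0, 10.8]
gripper_width: 43.2
gripper_force: 65.3
```

```bash
python3 -m inch '[[0,-0.08,-0.03,0,0,0],[0.01,-0.15,-0.07,0,0,0],[0.01,-0.23,-0.11,0,0,0],[0.02,-0.3,-0.16,0,0,0],[0.02,-0.37,-0.2,0,0,0],[0.02,-0.44,-0.25,0,0,0],[0.03,-0.51,-0.3,0,0,0],[0.03,-0.58,-0.35,0,0,0],[0.04,-0.65,-0.41,0,0,0],[0.04,-0.71,-0.47,0,0,0],[0.04,-0.77,-0.53,0,0,0],[0.05,-0.82,-0.59,0,0,0],[0.05,-0.88,-0.66,0,0,0],[0.05,-0.93,-0.72,0,0,0],[0.05,-0.93,-0.72,0,0,0]]'; python3 -m inch '[[0,-0.03,-0.07,0,0,0],[0,-0.05,-0.14,0,0,0],[0,-0.08,-0.22,0,0,0],[0,-0.1,-0.29,0,0,0],[0,-0.12,-0.36,0,0,0],[0,-0.15,-0.43,0,0,0],[0,-0.15,-0.43,0,0,0]]'
```

```text
time_s: 50.35
eef_pos: [533.0, 96.8, 207.1]
tool_rot: [0.002, 0.688, 0.726, -0.0]
ft_force: [4.3, -7.4, 6.1]
gripper_width: 42.7
gripper_force: 70.9
time_s: 51.05
eef_pos: [534.4, 73.8, 165.2]
tool_rot: [0.006, 0.69, 0.724, -0.002]
ft_force: [3.9, -26.0, 15.8]
gripper_width: 43.2
gripper_force: 80.3
```

```bash
python3 -m inch '[[0,0,0,0,0,0],[0,0,0,0,0,0],[0,0,0,0,0,0],[0,0,0.4,0,0,0],[0,0,0.8,0,0,0],[0,0,0.8,0,0,0]]' 1; python3 -m inch '[[0,-0.3,0,0,0,0],[0,-0.8,0,0,0,0],[0,-1,0,0,0,0],[0,-1,0,0,0,0],[0,-1,0,0,0,0],[0,-1,0,0,0,0],[0,-1,0,0,0,0],[0,-1,0,0,0,0],[0,-1,0,0,0,0],[0,-1,0,0,0,0],[0,-1,0,0,0,0],[0,-1,0,0,0,0],[0,-1,0,0,0,0],[0,-1,0,0,0,0],[0,-1,0,0,0,0],[0,-1,0,0,0,0]]' 0
cat > th.py <<'E'
from h import *
def angle():
    s=cam("side"); m=blob(s,cmask(s,"orange"),proj(s,[536,60,125])[0])[0]; best=[]
    for th in np.arange(-.02,.4,.01):
        q=[]
        for x,y,z in box(-22,22,-236,-200,34,46):
            c,k=np.cos(th),np.sin(th); Y=y*c+z*k; q.append([522.8+x-.058*Y,278+Y+.058*x,76-y*k+z*c])
        M=np.zeros((480,640),np.uint8); cv2.fillConvexPoly(M,cv2.convexHull((proj(s,np.array(q))*16).astype(np.int32)),1,8,4); best.append(((M.astype(bool)^m).sum(),round(th,3)))
    return sorted(best)[:3], m.sum()
if __name__=="__main__": print(angle())
E
python3 th.py
```

```text
time_s: 51.65
eef_pos: [533.9, 86.4, 248.0]
tool_rot: [0.001, 0.686, 0.727, 0.003]
ft_force: [0.1, 1.1, 0.1]
gripper_width: 85.7
gripper_force: 0.0
time_s: 53.25
eef_pos: [531.7, -15.5, 243.8]
tool_rot: [0.0, 0.687, 0.727, -0.0]
ft_force: [0.2, -0.5, -0.5]
gripper_width: -0.1
gripper_force: 0.0
([(np.int64(43), np.float64(0.07)), (np.int64(61), np.float64(0.06)), (np.int64(62), np.float64(0.08))], np.int64(364))
```

The lid is ajar at about 0.06–0.07. Pressing with closed fingers at the press point.

```bash
python3 -m inch '[[0.01,0.45,0,0,0,0],[0.02,0.9,0,0,0,0],[0.02,1,-0.3,0,0,0],[0.02,1,-0.7,0,0,0],[0.02,1,-0.7,0,0,0]]'; python3 -m inch '[[0,0.1,-0.03,0,0,0],[0,0.1,-0.06,0,0,0],[0,0.1,-0.1,0,0,0],[0,0.1,-0.13,0,0,0],[0,0.1,-0.13,0,0,0]]'; python3 -m inch '[[0,0,-0.03,0,0,0],[0,0,-0.06,0,0,0],[0,0,-0.09,0,0,0],[0,0,-0.09,0,0,0]]'; python3 th.py
```

```text
time_s: 53.8
eef_pos: [530.1, 84.7, 169.8]
tool_rot: [-0.002, 0.686, 0.727, -0.004]
ft_force: [-1.0, -0.3, -1.1]
gripper_width: -0.0
gripper_force: 0.0
time_s: 54.3
eef_pos: [534.4, 94.3, 161.7]
tool_rot: [0.0, 0.687, 0.727, 0.001]
ft_force: [-0.1, -0.1, 3.3]
gripper_width: 0.0
gripper_force: 1.6
time_s: 54.7
eef_pos: [533.6, 94.4, 151.7]
tool_rot: [-0.0, 0.687, 0.727, -0.0]
ft_force: [-0.2, -0.4, -0.5]
gripper_width: -0.3
gripper_force: 0.0
([(np.int64(56), np.float64(0.0)), (np.int64(63), np.float64(0.01)), (np.int64(75), np.float64(-0.01))], np.int64(357))
```

It snapped to 0. I'll press a touch more to confirm, retreat, check and hand in.

```bash
python3 -m inch '[[0,0,-0.02,0,0,0],[0,0,-0.03,0,0,0],[0,0,-0.03,0,0,0]]'|sed -n 4p;  python3 -m inch '[[0,0,0.4,0,0,0],[0,0,0.9,0,0,0],[0,-0.3,1,0,0,0],[0,-0.8,1,0,0,0],[0,-1,1,0,0,0],[0,-1,1,0,0,0],[0,-1,1,0,0,0],[0,-1,1,0,0,0],[0,-1,1,0,0,0],[0,-1,1,0,0,0]]'; python3 th.py
python3 - <<'E'
from h import *
s=cam("side"); cv2.imwrite("pics/end.png",s["pixels"][:,:,::-1])
E
```

```text
ft_force: [-4.9, -0.1, 13.8]
time_s: 56.05
eef_pos: [533.7, -4.4, 248.6]
tool_rot: [-0.0, 0.686, 0.727, -0.0]
ft_force: [0.0, 0.7, 0.8]
gripper_width: -0.1
gripper_force: 0.0
([(np.int64(46), np.float64(0.01)), (np.int64(47), np.float64(0.0)), (np.int64(58), np.float64(0.02))], np.int64(372))
```

View pics/end.png

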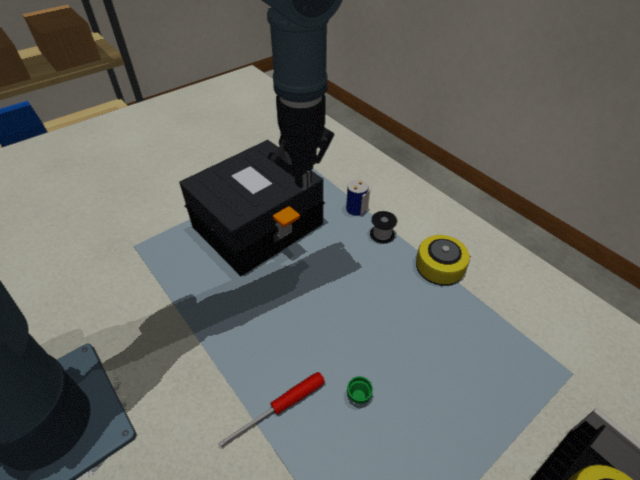

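The case is shut with its tab at (286,216), the same place as at the start. The gripper is clear, and only the small decoy cup and the undisturbed objects remain.

```bash
python3 -c "
from plant import order;print(order.sign_off())"
```

```text
the job is handed in; nothing more can be done
None
```

The job is handed in (no verdict came back): the four cups on the bench are nested upright as one stack in the pocket, the lid is snapped shut at about 0 rad, and the transformer, spool, capacitor, screwdriver and the small green decoy cup look undisturbed in the final picture.

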